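# Set the bench supply's dial to the red pointer with the T-key

### The job

Take the orange T-handled key from its stand, fit its forked end over the brass tang sunk in the middle of the bench supply's dial, and turn the dial until its white mark lines up with the red pointer on the rim. Then draw the key off and put it back upright in its stand, fully home. Do not shift the red pointer, the open circuit board, the multimeter or the solder reel.

Things in the scene. Friction and masses are not known exactly. Their poses are not given: they have to be found in the camera images.
- supply: Bench supply fixed to the bench: cream steel case 250 deep (x), 240 wide (y), 170 high. Origin: centre of its underside; -x is its front, roughly facing the robot; z up. Its panel slopes 30 degrees from level, from 55 mm high at the front (x -125) to 170 mm (x +74). Dial in its middle; read-out, lamps, posts and switch beside it; a carrying handle at the back (x +100, top at 200).
- dial_center (a point): Where the dial's axis meets the panel: x -25, y 0, z 112 mm in the supply's frame, fixed. x: uphill in the panel (12 o'clock); z: along the dial's axis, out of the panel, leaning 30 degrees from vertical towards the supply's front. Heights 'above the panel' are along this z.
- collar (a point): Centre of the rim of the fixed aluminium guard collar round the tang: bore 34, outside 48, rim 24 mm above the panel and 2 mm above the tang's top. It stands on a clear fixed window over the dial (top 12 mm above the panel), inside a white bezel with scale ticks (140 outside, 14 mm above the panel). Axes as dial_center.
- dial (a joint): Angle of the dial (rad): black disc 118 across under the clear window with a white radial line (the mark), 30 long, 5 wide, ending near its rim. 0 = mark uphill (12 o'clock), positive = clockwise seen facing the panel; stops at -2.4 and 2.4. Turns against 0.08 N m of friction, no spring, stays where left.
- drive (a point): Centre of the top of the dial's brass drive tang, on the dial's axis, 22 mm above the panel. The tang turns with the dial: 22 long, 6 thick, rounded on top, its sides free to 17 mm below the top. x: along the tang, towards the white mark; z: along the dial's axis, out of the panel, 30 degrees from vertical.
- mark (a point): Point on the dial's face near the outer end of the white mark, 56 mm from the axis. Axes as drive.
- pointer (a joint): Angle of the red pointer (rad), same zero and sense as dial: the dial is set when the two are equal. It sits stiffly on the bezel and must be left where it is.
- pointer_tip (a point): Point on the dial's face, 56 mm from the axis, under the inner end of the red pointer; mark must come here. The pointer is red plastic, 23 long, 12 wide, rides on the bezel 15 to 19 mm above the panel and points at the axis. x: outward along it.
- key: T-key, 130 long, about 220 g, hanging upright in its stand. Origin: centre of the forked end (bottom); z: up the shank to the handle. Handle: orange bar 90 long (x), 16 thick (y), from z 108 to 130. Shank 14 diameter. Flange 46 diameter, z 56 to 61. Fork: two prongs, each 14 (x) by 5 (y), rounded tips, at the sides of a slot 11 wide (y), 14 deep, open along x; 26 diameter hub above it.
- key_slot (a point): Bottom of the fork's slot, on the key's axis, 14 mm from the forked end. It meets drive when the key is fully on the tang, with the key's x along the tang either way round; the slot then has about 0.2 rad of turning play each way. Axes as key.
- key_flange (a point): Centre of the flange's underside, on the key's axis, 56 mm from the forked end. Axes as key.
- stand: Key stand fixed to the bench: blue block 70 x 70, top at 65 mm, on a 100 x 100 x 6 mm dark foot, with one round upright hole, 34 diameter, 59 deep. Origin: centre of its underside.
- stand_mouth (a point): Centre of the hole's mouth on the stand's top, 65 mm above the bench. With the key home its flange lies flat on the stand's top and the forked end hangs 9 mm above the bench.
- board: Bystander: open white plastic housing 150 x 105 x 34 mm with a green circuit board in it, 350 g, loose. Origin: centre of its underside.
- multimeter: Bystander: yellow hand multimeter 175 x 82 x 40 mm lying on its back, 400 g, loose. Origin: centre of its underside.
- reel: Bystander: solder reel with blue flanges, 64 diameter, 48 high, standing on a flange, 450 g, loose. Origin: centre of its underside.

How it is judged:
On the way, in this order (a step that is already met when the one before it is completed fails the run):
1. the key's fork is on the dial's tang (distance between key_slot and drive below 0.008 m), for 0.1 s.
2. the dial's mark is at the red pointer, turned with the key (still on the tang) (distance between mark and pointer_tip below 0.006 m and distance between key_slot and drive below 0.01 m), for 0.1 s.
At the end, for the whole second after the job is handed in: The white mark is within 6 mm (6 degrees) of the red pointer's tip and the pointer has not moved (3 mm); the key is at rest, upright (4.5 degrees), its flange on the stand's top within 8 mm of the hole's mouth; board, multimeter and reel are within 15 mm of their places (distance between mark and pointer_tip below 0.006 m and distance of pointer_tip from where it was at the start of the episode below 0.003 m and distance between key_flange and stand_mouth below 0.008 m and angle between key's own z axis and vertical below 0.08 rad and linear speed of key below 0.02 m/s and distance of each of board, multimeter, reel from where it was at the start of the episode below 0.015 m); the robot touches nothing.
It fails at once if the red pointer is shifted (distance of pointer_tip from where it was at the start of the episode above 0.005 m).
It fails at once if the board, multimeter or reel is knocked (distance of any of board, multimeter, reel from where it was at the start of the episode above 0.02 m).
It also fails if it takes over 54 s, if anything falls off the work surface, if the arm or the gripper's body presses on something with over 40 N, if the wrist force passes 120 N, or if a joint passes its speed limit or range.

### The arm

A 7-joint arm with a two-finger parallel gripper is mounted at the origin on the work surface. World frame = base frame: x ahead of the robot, y to its left, z up, the work surface at z = 0. Lengths are in m, angles in rad, forces in N, time in s.
With the tool pointing down it reaches from about 0.35 to 0.9 m from the base axis. Payload 8.1 kg.
Tool frame: the origin (TCP) lies between the finger pads; the fingertips stand 17 mm ahead of it and the grasp point (between the pads) lies 2 mm behind it; z points along the fingers, y is the direction in which the jaws open and shut (so a half turn about z gives the same grasp; the last joint's range is limited). The gripper opens to 92 mm and grips with 3 to 60 N. Pads are 19 mm wide; open, the fingers measure 130 mm over their backs; the gripper's body (75 mm by 190 mm) begins 47 mm behind the grasp point.
Start: joints at [-1.263, 0.434, 0.025, 1.573, -0.012, 1.134, -0.075], TCP at [0.25, 0.573, 0.244] pointing down, gripper open.
Joint ranges: [-2.62, 2.62], [-0.44, 2.09], [-1.27, 1.32], [0.08, 2.57], [-1.32, 4.46], [0.12, 2], [-2.74, 2.74]. Speed limits (rad/s): [2.22, 2.22, 3.01, 3.01, 3.14, 3.14, 3.14].

### API

Orientations are given as a rotation vector (axis times angle).
In Python, from rig import robot gives the robot as it stands. Calls block until the motion is done:
- robot.movep(position, orientation): joint-space move of the TCP to a pose.
- robot.move_l(position, frame=None, feed=0.15, force_limit=None): straight line of the TCP; frame=None keeps the orientation; feed is the mean speed in m/s. With force_limit (N) it stops when the force on the tool has changed by that much, and returns True; else False.
- robot.move_j(angles): joint-space move.
- robot.grip(opening, f_grip=None): finger opening in m; f_grip is the grip in N (None keeps the last); returns when the fingers have stopped.
- robot.hold(seconds).
- robot.inverse_kinematics(position, orientation): joint angles nearest the present ones, or None.
- robot.get_obs(): the state.
- robot.capture(name): name is "scene" or "top"; returns the picture (480x640x3 uint8, red, green, blue); there is no depth.
- robot.camera_info(name): a dict with "fovy" (degrees; the focal length in pixels is half the picture's height over the tangent of half this angle, whatever the lens; pixels are square), "cx", "cy" (the principal point, pixels), "view" (4x4, takes a point from world to camera coordinates). Camera axes: x right, y down, z forward; pixel columns grow to the right and rows downward; lengths in m; the calibration is good to about 2 mm. A picture is of the moment at which its call begins. camera_info takes no time and is no camera call.
A pose or a line that the arm cannot do raises robot.MotionError and nothing moves.
- robot.hand_in(): hands the job in, once; it reports no verdict.
Trained networks look in the newest picture that a camera, given by its name, has taken for a name from the list of things; names that differ only in an ending like _2 or _b are one class to them, and where a whole thing is asked for, a point or a joint stands for the part that bears it (a point fixed in the world has none). Each returns a list of dicts, best first, with "p" (0 to 1); they miss things now and then, are a little off and sometimes report something else, mostly with a low value. They report only what shows in the picture. A call takes as long as a camera call.
- robot.search_frame(label, camera): "position" ([row, column] in pixels, amid what is visible of it).
- robot.outline_of(label, camera): "region" (480x640 bool, what is visible of it) and "position" ([row, column] in pixels, amid what is visible of it).
- robot.mark_of(label, camera): "position" ([row, column] in pixels: a listed point, or the origin of a listed thing).
The state is a dict: "time_s": time; "qpos": joint angles; "joint_velocities": joint speeds; "joint_torque": joint torques, N m; "ee_pos": TCP position; "tcp_rot": TCP orientation; "force": force on the tool from outside, world axes, zero at the start; "moment": the same for the moment, N m; "grip_width": finger opening in m.
Only numpy, scipy, OpenCV 4.12 (cv2) and the standard library are available. Lean on these libraries where they do the work, as an engineer would, in place of code of your own. Each camera call takes 0.05 s, during which the arm holds its last target.

## Working session

There is one attempt and no reset: what is moved stays moved. The work goes in short steps, each a Python script; the robot and the scene stay as the last script left them, time stands still between calls to the robot, and variables do not carry over. Pictures are saved under pics/ and viewed, and the job is handed in when it is done.

```bash
ls; mkdir -p pics; python3 - <<'E'
from rig import robot
import cv2,numpy as np
o=robot.get_obs();print(o)
for c in("scene","top"):
    im=robot.capture(c);cv2.imwrite(f"pics/{c}0.png",im[:,:,::-1]);print(c,robot.camera_info(c))
E
```

```text
pics
{'time_s': 0.0, 'qpos': array([-1.26261571,  0.43521937,  0.02494661,  1.57409509, -0.01157455,
        1.13396311, -0.07512949]), 'joint_velocities': array([ 0.00132535, -0.00065612,  0.00122766,  0.00230709, -0.00022911,
        0.0001116 ,  0.00065805]), 'joint_torque': array([-1.18274831e-03, -6.67861462e+01,  9.84715484e-01, -3.14450634e+01,
       -6.04493846e-02,  4.35362372e-02,  1.25477800e-04]), 'ee_pos': array([0.24943246, 0.57255352, 0.24294765]), 'tcp_rot': array([-6.40791301e-01, -3.07537917e+00,  2.40595706e-03]), 'force': array([-0.76473084,  0.07517605,  0.11554134]), 'moment': array([ 0.01125905,  0.03189741, -0.01175911]), 'grip_width': 0.09178159439299942}
scene {'fovy': 56.33025338086646, 'cx': 331.0613167472204, 'cy': 235.5194225600624, 'view': array([[ 0.78338438,  0.62122674, -0.01965351, -0.45542478],
       [ 0.31697722, -0.42651712, -0.84711781, -0.09484503],
       [-0.53463479,  0.65738915, -0.53104157,  1.46455914],
       [ 0.        ,  0.        ,  0.        ,  1.        ]])}
top {'fovy': 42.41342201513737, 'cx': 327.9422383644698, 'cy': 227.049516555182, 'view': array([[-0.00938605, -0.99994507,  0.00466412,  0.00675548],
       [-0.99582173,  0.00892344, -0.0908815 ,  0.58692103],
       [ 0.09083489, -0.00549765, -0.99585079,  1.28257893],
       [ 0.        ,  0.        ,  0.        ,  1.        ]])}
```

View pics/scene0.png

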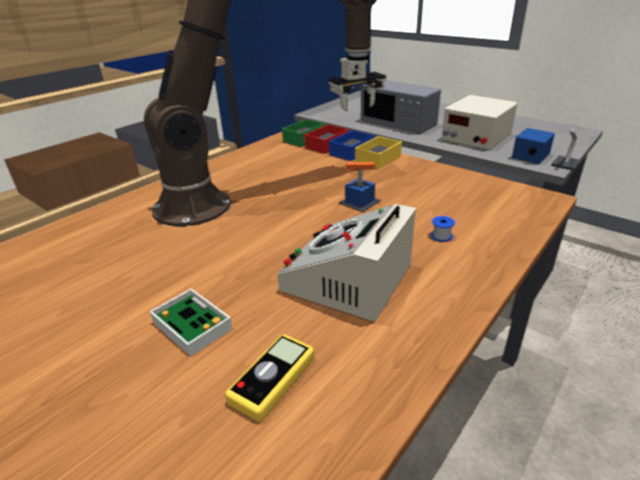

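View pics/top0.png

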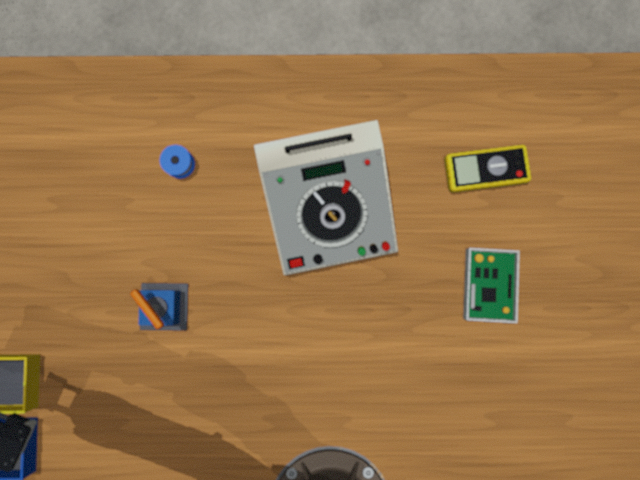

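```bash
python3 - <<'E'
from rig import robot
for c in("scene","top"):
  for l in "supply dial_center collar drive mark pointer_tip key key_slot key_flange stand stand_mouth board multimeter reel".split():
    r=robot.mark_of(l,c); print(c,l,[(x['p'].__round__(2),[round(float(v),1) for v in x['position']]) for x in r[:2]])
print(robot.get_obs()['time_s'])
E
```

```text
scene supply [(0.86, [278.4, 346.4]), (0.71, [379.5, 274.4])]
scene dial_center [(0.46, [326.9, 193.8])]
scene collar []
scene drive []
scene mark [(0.61, [197.3, 358.9])]
scene pointer_tip [(0.58, [236.8, 345.9])]
scene key [(0.6, [198.1, 358.1])]
scene key_slot [(0.58, [196.6, 362.1])]
scene key_flange []
scene stand [(0.97, [201.6, 358.0])]
scene stand_mouth [(0.61, [183.5, 357.3])]
scene board [(0.91, [326.7, 192.0])]
scene multimeter [(0.8, [382.4, 272.7])]
scene reel [(0.9, [235.1, 439.1])]
top supply [(0.74, [210.3, 328.5])]
top dial_center []
top collar []
top drive [(0.72, [217.1, 332.5])]
top mark []
top pointer_tip [(0.46, [187.9, 343.4])]
top key [(0.77, [305.6, 164.5])]
top key_slot []
top key_flange []
top stand [(0.7, [306.2, 162.1])]
top stand_mouth [(0.83, [308.8, 155.6]), (0.45, [206.7, 329.2])]
top board [(0.82, [285.4, 489.7])]
top multimeter [(0.92, [169.4, 487.0])]
top reel [(0.96, [161.5, 179.3])]
1.5
```

```bash
cat > h.py <<'E'
import numpy as np,cv2
from rig import robot
from scipy.spatial.transform import Rotation as R
def K(c):
    i=robot.camera_info(c);f=240/np.tan(np.radians(i['fovy'])/2);return f,i['cx'],i['cy'],i['view']
def proj(p,c):
    f,cx,cy,V=K(c);q=np.atleast_2d(p)@V[:3,:3].T+V[:3,3];return np.c_[cx+f*q[:,0]/q[:,2],cy+f*q[:,1]/q[:,2]]  # col,row
def back(col,row,c,z):
    f,cx,cy,V=K(c);d=V[:3,:3].T@np.array([(col-cx)/f,(row-cy)/f,1]);o=-V[:3,:3].T@V[:3,3];return o+d*(z-o[2])/d[2]
def crop(im,x0,y0,w,h,s,name):
    cv2.imwrite(name,cv2.resize(im[y0:y0+h,x0:x0+w,::-1],None,fx=s,fy=s,interpolation=cv2.INTER_CUBIC))
E
python3 - <<'E'
from h import *
t=cv2.imread("pics/top0.png")[:,:,::-1];s=cv2.imread("pics/scene0.png")[:,:,::-1]
crop(t,245,110,160,170,5 if 0 else 3.5,"pics/t_sup.png");crop(t,120,270,80,70,8,"pics/t_key.png")
crop(s,270,150,150,180,3.3,"pics/s_sup.png")
E
```

```text
(no output)
```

View pics/t_sup.png

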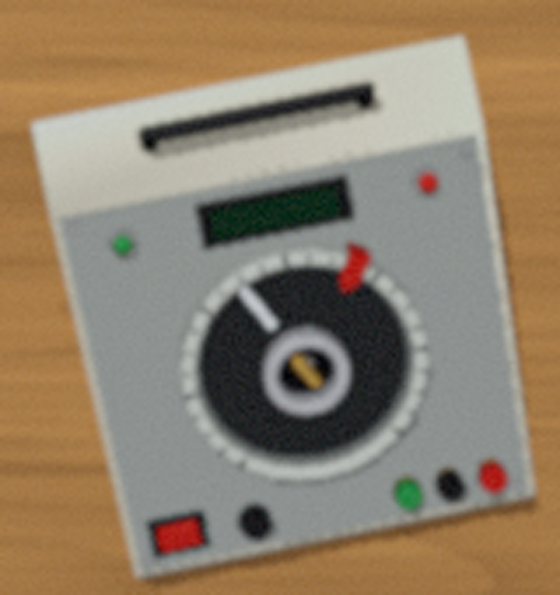

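View pics/t_key.png

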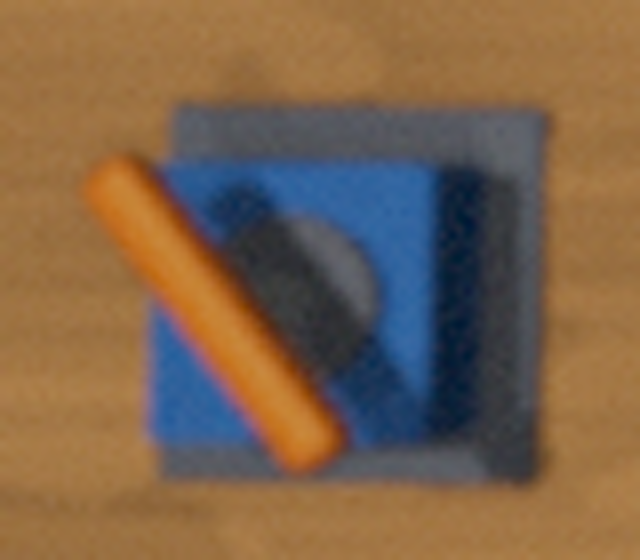

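View pics/s_sup.png

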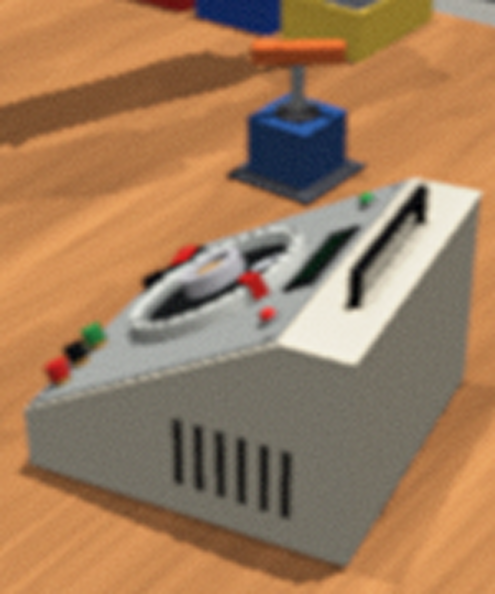

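```bash
cat > fit.py <<'E'
from h import *
from scipy.optimize import least_squares
P=np.array
top=[((125,120,170),(254.1,144.9)),((125,-120,170),(377.3,120.6)),((74,120,170),(262.7,172)),((74,-120,170),(381.6,149.1)),((-125,120,55),(284.4,274.9)),((-125,-120,55),(397.3,252))]
# collar rim centre
s30,c30=.5,np.sqrt(3)/2
n=P([-s30,0,c30]);u=P([c30,0,s30])
col=P([-25,0,112])+24*n
top.append((tuple(col),(245+307/3.5,110+371/3.5)))
sc=[((74,-120,170),(356.4,254.5)),((125,-120,170),(378.2,260)),((125,120,170),(415.5,207.6)),((-125,-120,55),(278.5,272.7)),((125,-120,0),(374.5,321.2)),((-125,-120,0),(278.5,291.8)),
 (tuple(col),(270+215/3.3,150+272/3.3))]
def W(p,m): 
    c,s=np.cos(p[2]),np.sin(p[2]);m=P(m)/1000;return np.c_[p[0]+c*m[:,0]-s*m[:,1],p[1]+s*m[:,0]+c*m[:,1],m[:,2]]
def res(p,cams=("top","scene")):
    r=[]
    for c in cams:
        L=top if c=="top" else sc
        r.append(proj(W(p,[a for a,b in L]),c)-P([b for a,b in L]))
    return np.vstack(r)
if __name__=="__main__":
    for cams in [("top",),("scene",),("top","scene")]:
        q=least_squares(lambda p:res(p,cams).ravel(),[.6,0,.2],loss='soft_l1');print(cams,q.x);print(res(q.x,cams).round(1).tolist())
    p=q.x
    print('collar',W(p,[col]))
    # key handle
    for z in (.128,.139): print('handle ends',back(134.4,291.3,"top",z),back(158.75,326.9,"top",z))
    print([np.round(back(120+a/8,270+b/8,"top",.065),4).tolist() for a,b in[(150,165),(435,165),(435,440),(150,440)]])
    print([np.round(back(120+a/8,270+b/8,"top",.006),4).tolist() for a,b in[(172,105),(545,108),(535,482),(160,480)]])
    print('scene stand top corners')
    print([np.round(back(270+a/3.3,150+b/3.3,"scene",.065),4).tolist() for a,b in[(248,127),(306,140),(348,118)]])
    print([np.round(back(270+a/3.3,150+b/3.3,"scene",.128),4).tolist() for a,b in[(252,53),(348,51)]])
E
python3 fit.py
```

```text
('top',) [ 6.31643306e-01 -5.20850905e-04  1.92059431e-01]
[[0.2, 0.5], [0.1, 0.2], [-3.3, -0.7], [1.3, -2.6], [-0.7, 0.2], [0.5, -0.2], [0.0, 1.8]]
('scene',) [ 6.34645883e-01 -3.90866456e-04  1.96468318e-01]
[[-1.2, -0.9], [0.2, -0.2], [0.7, 0.1], [-0.8, 0.6], [1.1, 1.9], [1.1, -0.2], [-1.6, -2.9]]
('top', 'scene') [ 6.32762474e-01 -3.21870646e-04  1.96102234e-01]
[[-0.2, 0.2], [-0.3, -0.5], [-3.6, -1.0], [1.0, -3.4], [-0.5, -0.2], [0.6, -1.1], [0.0, 1.2], [-2.0, -1.2], [-0.6, -0.5], [-0.0, -0.1], [-1.3, 0.3], [0.4, 1.5], [0.6, -0.5], [-2.2, -3.2]]
collar [[ 0.59647163 -0.00753124  0.13278461]]
handle ends [0.45648043 0.37684934 0.128     ] [0.38797839 0.32883613 0.128     ]
handle ends [0.45658607 0.37348064 0.139     ] [0.38871063 0.32590661 0.139     ]
[[0.4572, 0.3873, 0.065], [0.4565, 0.315, 0.065], [0.3873, 0.3141, 0.065], [0.388, 0.3861, 0.065]]
[[0.4725, 0.3994, 0.006], [0.4708, 0.3002, 0.006], [0.3723, 0.3018, 0.006], [0.3738, 0.4008, 0.006]]
scene stand top corners
[[0.4049, 0.2958, 0.065], [0.4651, 0.3058, 0.065], [0.4707, 0.368, 0.065]]
[[0.3903, 0.3219, 0.128], [0.4611, 0.3788, 0.128]]
```

```bash
python3 - <<'E'
from fit import *
t=cv2.imread("pics/top0.png")[:,:,::-1]
p=[.6322,-.0004,.1945]
def overlay(im,c,p,x0,y0,w,h,s,name,a1=None,a2=None):
    big=cv2.resize(im[y0:y0+h,x0:x0+w,::-1],None,fx=s,fy=s,interpolation=cv2.INTER_CUBIC)
    def dr(m,colr,cl=False):
        q=((proj(W(p,m),c)-[x0-.5+.5/s,y0-.5+.5/s])*s).round().astype(int); q=((proj(W(p,m),c)-[x0,y0]+.5)*s-.5).round().astype(int)
        cv2.polylines(big,[q.reshape(-1,1,2)],cl,colr,1)
    D=P([-25,0,112]);v=P([0,-1,0])
    pt=lambda r,a,z:D+r*(np.cos(a)*u+np.sin(a)*v)+z*n
    th=np.linspace(0,2*np.pi,80)
    for r,z,cc in((70,14,(0,255,0)),(24,24,(255,0,255)),(17,24,(255,0,255)),(59,6,(0,255,255))): dr([pt(r,a,z) for a in th],cc)
    dr([(125,120,170),(125,-120,170),(74,-120,170),(-125,-120,55),(-125,120,55),(74,120,170)],(255,255,0),True)
    dr([(74,120,170),(74,-120,170)],(255,255,0))
    if a1 is not None: dr([pt(11,a1,22),pt(-11,a1,22)],(255,255,255));dr([pt(26,a1,6),pt(56,a1,6)],(255,0,0))
    if a2 is not None: dr([pt(56,a2,17),pt(79,a2,17)],(255,255,0))
    cv2.imwrite(name,big)
s=cv2.imread("pics/scene0.png")[:,:,::-1]
a1,a2=-.57,.55
overlay(t,"top",p,245,110,160,170,3.5,"pics/ov_t.png",a1,a2)
overlay(s,"scene",p,270,190,150,140,4,"pics/ov_s.png",a1,a2)
E
```

```text
(no output)
```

View pics/ov_t.png

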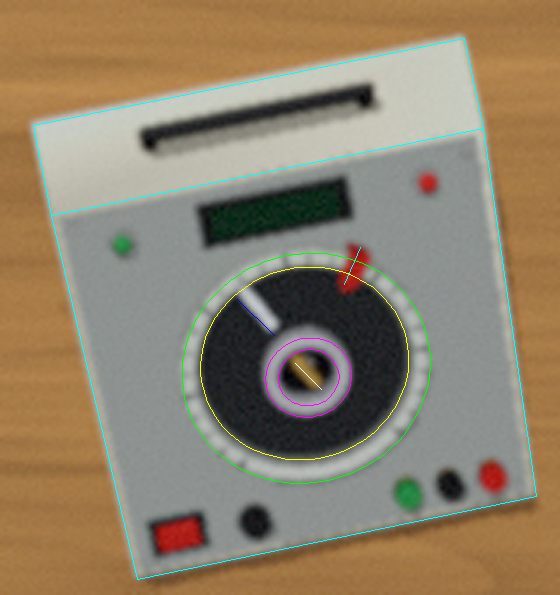

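View pics/ov_s.png

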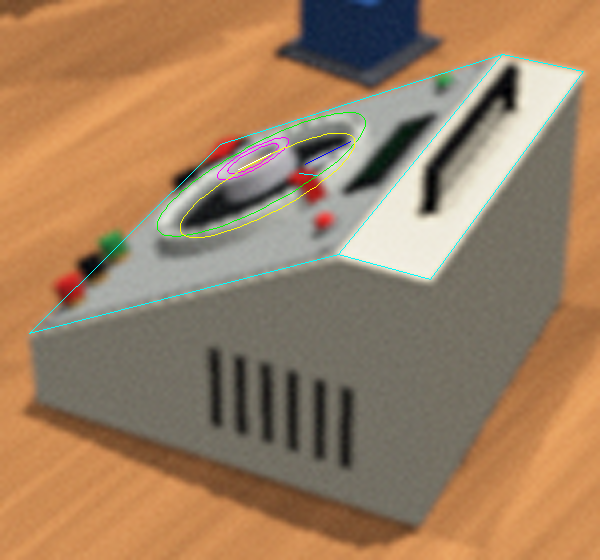

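```bash
sed -n '/^def overlay/,/imwrite(name/p' <(cat) >/dev/null </dev/null; cat > ov.py <<'E'
from fit import *
def pt(r,a,z): return P([-25,0,112])+r*(np.cos(a)*u+np.sin(a)*P([0,-1,0]))+z*n
def overlay(im,c,p,x0,y0,w,h,s,name,a1=None,a2=None,side=True):
    big0=cv2.resize(im[y0:y0+h,x0:x0+w,::-1],None,fx=s,fy=s,interpolation=cv2.INTER_CUBIC);big=big0.copy()
    def dr(m,colr,cl=False):
        q=((proj(W(p,m),c)-[x0,y0]+.5)*s-.5).round().astype(int)
        cv2.polylines(big,[q.reshape(-1,1,2)],cl,colr,1)
    th=np.linspace(0,2*np.pi,80)
    for r,z,cc in((70,14,(0,255,0)),(24,24,(255,0,255)),(17,24,(255,0,255)),(24,12,(255,128,0))): dr([pt(r,a,z) for a in th],cc)
    if a1 is not None:
        dr([pt(11,a1,22),pt(-11,a1,22)],(255,255,255))
        for z in (2,10): dr([pt(26,a1,z),pt(56,a1,z)],(255,0,0) if z==2 else (0,0,255))
    if a2 is not None: dr([pt(56,a2,19),pt(79,a2,19)],(255,255,0))
    cv2.imwrite(name,np.hstack([big0,big]) if side else big)
E
python3 - <<'E'
from ov import *
t=cv2.imread("pics/top0.png")[:,:,::-1];s=cv2.imread("pics/scene0.png")[:,:,::-1]
p=[.6322,-.0004,.1945]
overlay(t,"top",p,292,175,80,80,5,"pics/z_t.png",-.6,.5)
overlay(s,"scene",p,305,215,60,45,6.6,"pics/z_s.png",-.6,.5)
E
```

```text
(no output)
```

View pics/z_t.png

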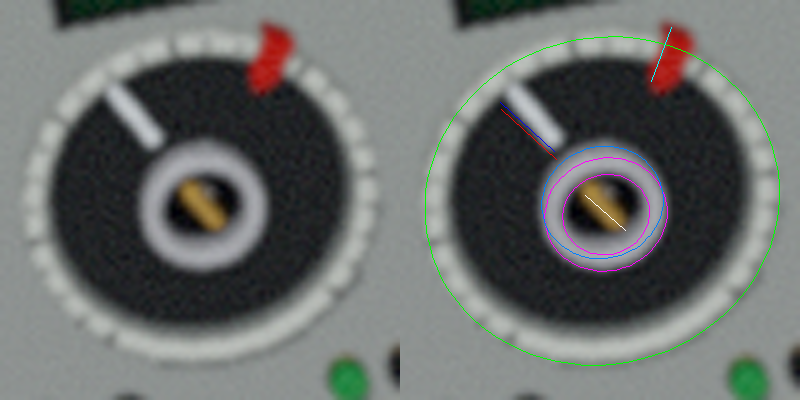

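View pics/z_s.png

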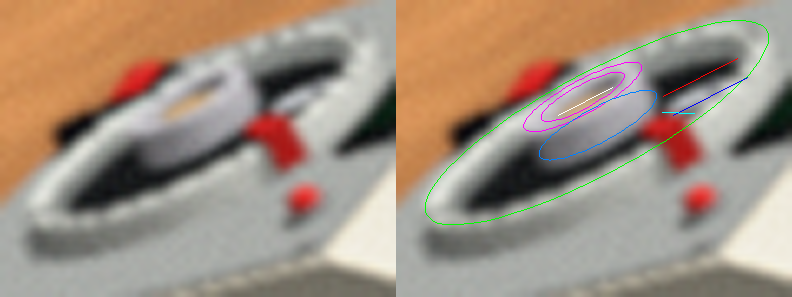

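```bash
python3 - <<'E'
from ov import *
p=[.6335,0,.195]
def bp(x,y,z): # z-crop pixel in top -> panel-frame at height z
    col,row=292+(x+.5)/5-.5,175+(y+.5)/5-.5
    f,cx,cy,V=K("top");d=V[:3,:3].T@P([(col-cx)/f,(row-cy)/f,1]);o=-V[:3,:3].T@V[:3,3]
    Rz=R.from_euler('z',p[2]).as_matrix();nn=Rz@n;uu=Rz@u;vv=Rz@P([0,-1,0]);c=W(p,[P([-25,0,112])+z*n])[0]
    q=o+d*((c-o)@nn)/(d@nn)-c
    return np.array([q@uu,q@vv])*1000
for z in(4,8,11):
    a,b=bp(155,147,z),bp(112,90,z);d=b-a
    print(z,a,b,'radius',np.hypot(*b),'end ang',np.arctan2(b[1],b[0]),'in ang',np.arctan2(a[1],a[0]),'line',np.arctan2(d[1],d[0]))
a,b=bp(222,228,20),bp(185,185,20);d=b-a;print('tang',a,b,np.arctan2(d[1],d[0]))
for z in(15,19):
    a,b=bp(262,90,z),bp(278,28,z);d=b-a;print('ptr',np.hypot(*a),np.hypot(*b),np.arctan2(a[1],a[0]),np.arctan2(b[1],b[0]),np.arctan2(d[1],d[0]))
E
```

```text
4 [ 22.33118868 -13.71724186] [ 49.4703054  -25.86449516] radius 55.82367979470589 end ang -0.4817433299678585 in ang -0.5508416577551793 line -0.4208496821983488
8 [ 24.00909036 -13.81285753] [ 51.05120773 -25.91669469] radius 57.2529551558498 end ang -0.46975741492003625 in ang -0.5220730972742372 line -0.420849682198346
11 [ 25.26751662 -13.88456928] [ 52.23688448 -25.95584434] radius 58.330077619043266 end ang -0.46115434754983076 in ang -0.5024613471094185 line -0.42084968219834895
tang [-10.39457044   5.59614726] [10.80289119 -5.47683944] -0.4813855809658175
ptr 51.594462173263295 77.01001289046177 0.6415110784458886 0.5629106791947043 0.40581145945465386
ptr 52.7562417647175 78.1626823593566 0.6191553115911459 0.5492098954636031 0.40581145945465347
```

```bash
cat > ang.py <<'E'
from ov import *
p=[.6335,0,.195]
def bpx(col,row,z,cam="top"):
    f,cx,cy,V=K(cam);d=V[:3,:3].T@P([(col-cx)/f,(row-cy)/f,1]);o=-V[:3,:3].T@V[:3,3]
    Rz=R.from_euler('z',p[2]).as_matrix();nn=Rz@n;uu=Rz@u;vv=Rz@P([0,-1,0]);c=W(p,[P([-25,0,112])+z*n])[0]
    q=o+d*((c-o)@nn)/(d@nn)-c
    return np.array([q@uu,q@vv])*1000
def seg(im,lo,hi,z,rmin,rmax,kind,cam="top"):
    ys,xs=np.mgrid[0:480,0:640];out=[]
    b=proj(W(p,[pt(0,0,0)]),cam)[0]
    pts=[];w=[]
    for r in range(int(b[1])-60,int(b[1])+60):
        for c in range(int(b[0])-60,int(b[0])+60):
            R_,G,B=[int(v) for v in im[r,c]]
            wt=max(0,R_-max(G,B)-40) if kind=="red" else max(0,min(R_,G,B)-90)
            if wt<=0: continue
            q=bpx(c,r,z,cam);rad=np.hypot(*q)
            if rmin<rad<rmax and (kind=='red' or abs((np.arctan2(q[1],q[0])-lo))<hi): pts.append(q);w.append(wt)
    pts=np.array(pts);w=np.array(w,float)
    if len(w)<4: return None
    m=(pts*w[:,None]).sum(0)/w.sum();ev,E=np.linalg.eigh(np.cov(pts.T,aweights=w));d=E[:,1];d=d*np.sign(d@m)
    return len(w),np.hypot(*m).round(1),np.arctan2(m[1],m[0]).round(3),np.arctan2(d[1],d[0]).round(3)
E
python3 - <<'E'
from ang import *
t=cv2.imread("pics/top0.png")[:,:,::-1]
for z in(4,8):print('mark',seg(t,-.48,.35,z,29,55,'w'))
for z in(15,17,19):print('ptr',seg(t,0,0,z,45,85,'red'))
E
```

```text
Traceback (most recent call last):
  File "ang.py", line 17, in seg
    q=bpx(c,r,z,cam);rad=np.hypot(*q)
  File "ang.py", line 4, in bpx
    f,cx,cy,V=K(cam);d=V[:3,:3].T@P([(col-cx)/f,(row-cy)/f,1]);o=-V[:3,:3].T@V[:3,3]
              ~^^^^^
  File "h.py", line 5, in K
    i=robot.camera_info(c);f=240/np.tan(np.radians(i['fovy'])/2);return f,i['cx'],i['cy'],i['view']
ValueError: time passes only in moves, steps and waits
```

```bash
sed -i 's/^def K/from functools import lru_cache\n@lru_cache\ndef K/' h.py
python3 - <<'E'
from ang import *
t=cv2.imread("pics/top0.png")[:,:,::-1]
for z in(4,8):print('mark',seg(t,-.48,.35,z,29,55,'w'))
for z in(15,17,19):print('ptr',seg(t,0,0,z,45,85,'red'))
print(robot.get_obs()['time_s'])
E
```

```text
mark (60, np.float64(41.8), np.float64(-0.482), np.float64(-0.471))
mark (60, np.float64(42.4), np.float64(-0.467), np.float64(-0.469))
ptr (91, np.float64(64.0), np.float64(0.597), np.float64(0.522))
ptr (91, np.float64(64.5), np.float64(0.588), np.float64(0.522))
ptr (91, np.float64(65.1), np.float64(0.579), np.float64(0.522))
1.5
```

```bash
cat > plan.py <<'E'
from ang import *
def Rtool(xdir,zdir):
    x=xdir-zdir*(xdir@zdir);x/=np.linalg.norm(x);return R.from_matrix(np.c_[x,np.cross(zdir,x),zdir])
Rz=R.from_euler('z',p[2]).as_matrix();N=Rz@n;U=Rz@u;Vv=Rz@P([0,-1,0])
def dialrot(a,s): return Rtool(s*(np.cos(a)*U+np.sin(a)*Vv),-N)
C=W(p,[P([-25,0,112])])[0]
KG=.119   # key z at grasp point
def tcp_on_axis(h_end): # key forked end at height h_end above panel (m)
    g=C+N*(h_end+KG); return g-N*.002   # TCP 2 mm ahead of grasp pt (along tool z=-N)
def graspR(yaw,s): return Rtool(s*P([np.cos(yaw),np.sin(yaw),0]),P([0,0,-1.]))
E
python3 - <<'E'
from plan import *
t=cv2.imread("pics/top0.png")[:,:,::-1].astype(int)
m=(t[...,0]-t[...,2]>110)&(t[...,0]>170)
m[:275]=0;m[335:]=0;m[:,:125]=0;m[:,175:]=0
r,c=np.nonzero(m)
q=np.array([back(x,y,"top",.137)[:2] for x,y in zip(c,r)])
ev,E=np.linalg.eigh(np.cov(q.T));d=E[:,1];print(len(r),q.mean(0),np.arctan(d[1]/d[0]),np.sqrt(ev[1]*12))
yaw=np.arctan(d[1]/d[0])
sp=P([.4224,.3505,.009+KG])
for s in(1,-1):
    g=graspR(yaw,s).as_rotvec()
    print(s,[None if (j:=robot.inverse_kinematics(sp+[0,0,h-.002],g)) is None else np.round(j,2).tolist() for h in(0,.17)])
    for a in(-.475,0,.58,.85):
        print(s,a,[None if (j:=robot.inverse_kinematics(tcp_on_axis(h),dialrot(a,s).as_rotvec())) is None else np.round(j,2).tolist() for h in(.008,.1)])
E
```

```text
285 [0.42429858 0.35320576] 0.6649262998413952 0.08688869519255066
1 [[-1.15, 0.47, 0.49, 1.93, -0.3, 0.82, -1.4], [-1.21, 0.28, 0.54, 1.72, -0.16, 1.19, -1.53]]
1 -0.475 [[-0.52, 0.11, 0.57, 2.26, -0.58, 0.32, -0.36], [-0.79, -0.17, 0.73, 2.22, 0.07, 0.52, -0.98]]
1 0 [[-0.59, 0.12, 0.66, 2.26, -0.62, 0.33, -0.79], [-0.67, -0.14, 0.63, 2.22, -0.01, 0.52, -1.39]]
1 0.58 [[-0.72, 0.12, 0.81, 2.27, -0.69, 0.35, -1.29], [-0.48, -0.11, 0.47, 2.21, -0.09, 0.52, -1.89]]
1 0.85 [[-1.02, 0.2, 1.21, 2.28, -0.93, 0.44, -1.3], [0.59, -0.03, -0.54, 2.15, -0.27, 0.53, -1.98]]
-1 [[-0.68, 0.45, -0.15, 1.89, 0.09, 0.81, 1.36], [-0.71, 0.28, -0.11, 1.68, 0.03, 1.19, 1.41]]
-1 -0.475 [[-0.2, 0.12, 0.22, 2.24, -0.43, 0.3, 2.63], [-1.07, -0.26, 0.93, 2.23, 0.31, 0.56, 1.92]]
-1 0 [[-0.52, 0.11, 0.57, 2.26, -0.58, 0.32, 2.31], [-1.07, -0.26, 0.93, 2.23, 0.3, 0.56, 1.45]]
-1 0.58 [[-0.53, 0.11, 0.58, 2.26, -0.59, 0.33, 1.74], [-1.04, -0.25, 0.92, 2.23, 0.28, 0.55, 0.9]]
-1 0.85 [[-0.53, 0.11, 0.58, 2.26, -0.58, 0.33, 1.47], [-1.03, -0.24, 0.91, 2.23, 0.26, 0.55, 0.64]]
```

```bash
python3 - <<'E'
from plan import *
g=graspR(.655,1).as_rotvec()
sp=P([.4232,.3518,.009+KG-.002])
robot.movep(sp+[0,0,.1],g)
robot.move_l(sp,feed=.15,force_limit=12)
print(robot.get_obs()['ee_pos'],robot.get_obs()['time_s'])
im=robot.capture("scene");cv2.imwrite("pics/a.png",im[:,:,::-1]);crop(im,310,110,110,110,5,"pics/a1.png")
robot.grip(0.0,50)
o=robot.get_obs();print(o['grip_width'],o['force'],o['moment'],o['time_s'])
im=robot.capture("scene");crop(im,310,110,110,110,5,"pics/a2.png")
E
```

```text
[0.42359617 0.35222485 0.12661683] 3.5917
0.015330180063683122 [-0.16370047  0.34838631 -1.76914105] [-0.05475019  0.08355219  0.03911258] 4.8083
```

View pics/a2.png

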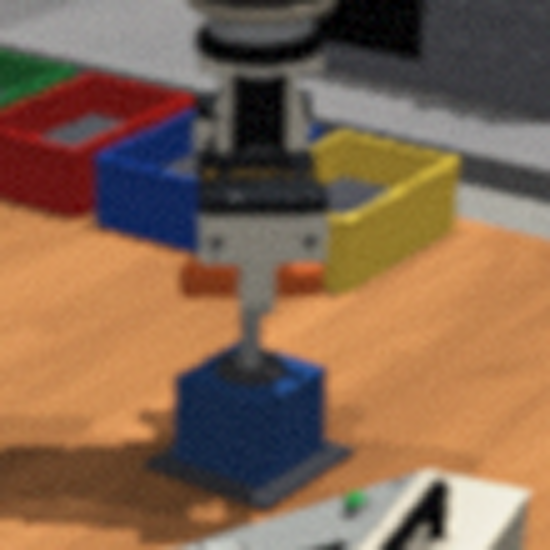

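```bash
python3 - <<'E'
from plan import *
o=robot.get_obs();np.save("grasp.npy",np.r_[o['ee_pos'],o['tcp_rot']]);print(o['ee_pos'],o['tcp_rot'],graspR(.655,1).as_rotvec())
robot.move_l(o['ee_pos']+[0,0,.15],feed=.2)
o=robot.get_obs();print(o['grip_width'],o['force'],o['moment'])
robot.movep(tcp_on_axis(.09),dialrot(-.475,1).as_rotvec())
o=robot.get_obs();print(o['ee_pos'],tcp_on_axis(.09),o['time_s'],o['qpos'].round(2))
print((R.from_rotvec(o['tcp_rot']).inv()*dialrot(-.475,1)).as_rotvec(), o['force'],o['moment'])
for c in("scene","top"):
    im=robot.capture(c);cv2.imwrite(f"pics/b_{c}.png",im[:,:,::-1])
    x,y=(270,130) if c=="scene" else(260,150)
    crop(im,x,y,150,150,4,f"pics/b1_{c}.png")
E
```

```text
[0.42313903 0.35167383 0.12588829] [ 2.97445975e+00  1.01043539e+00 -3.56826021e-04] [2.97461541 1.01057782 0.        ]
0.015722682227628015 [ 0.40720422 -0.25178257 -1.91294445] [-0.05903523  0.15436596  0.02065172]
[ 0.50799348 -0.02385514  0.29181043] [ 0.50743537 -0.024899    0.29126726] 7.1917 [-1.16 -0.27  1.01  2.24  0.36  0.54 -1.27]
[ 0.00026163 -0.00038798  0.00149116] [ 0.10076013 -0.302683   -1.34678067] [-0.23525831  0.94046446  0.07154288]
```

View pics/b1_scene.png

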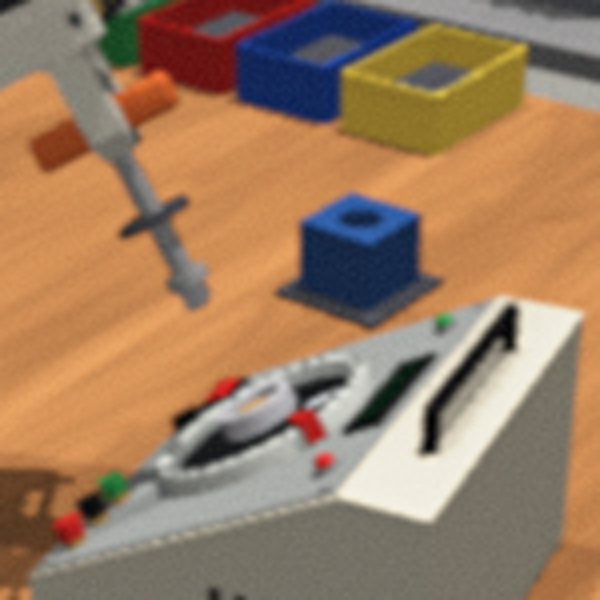

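View pics/b1_top.png

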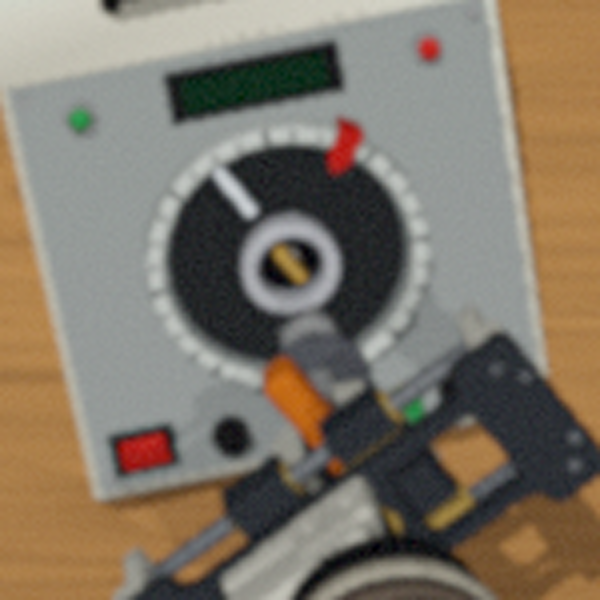

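```bash
cat > kv.py <<'E'
from plan import *
def keyov(im,cam,ee,rot,x0,y0,w,h,s,name,end_off=KG-.002,yo=0,xo=0,tilt=0):
    T=R.from_rotvec(rot).as_matrix();big=cv2.resize(im[y0:y0+h,x0:x0+w,::-1],None,fx=s,fy=s,interpolation=cv2.INTER_CUBIC)
    z=-T[:,2];x=T[:,0];y=np.cross(z,x)
    o=ee-z*(end_off)
    def dr(m,col):
        q=((proj(np.array([o+x*a[0]+y*a[1]+z*a[2] for a in np.array(m)/1000]),cam)-[x0,y0]+.5)*s-.5).round().astype(int);cv2.polylines(big,[q.reshape(-1,1,2)],False,col,1)
    th=np.linspace(0,2*np.pi,40);ci=lambda r,zz:[(r*np.cos(t),r*np.sin(t),zz) for t in th]
    dr([(0,0,0),(0,0,108)],(0,255,255));dr(ci(23,56),(0,255,0));dr(ci(13,14),(255,0,255));dr(ci(7,61),(0,255,0))
    dr([(-45,0,119),(45,0,119)],(255,255,0));dr([(-7,5.5,0),(7,5.5,0)],(0,0,255));dr([(-7,-5.5,0),(7,-5.5,0)],(0,0,255))
    cv2.imwrite(name,big)
E
python3 - <<'E'
from kv import *
o=robot.get_obs()
s=cv2.imread("pics/b_scene.png")[:,:,::-1];t=cv2.imread("pics/b_top.png")[:,:,::-1]
keyov(s,"scene",o['ee_pos'],o['tcp_rot'],270,140,70,80,7,"pics/bk_s.png")
keyov(t,"top",o['ee_pos'],o['tcp_rot'],310,210,60,60,8,"pics/bk_t.png")
E
```

```text
(no output)
```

View pics/bk_s.png

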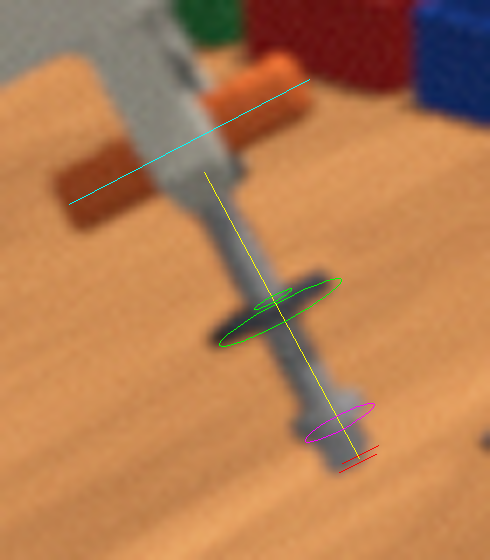

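View pics/bk_t.png

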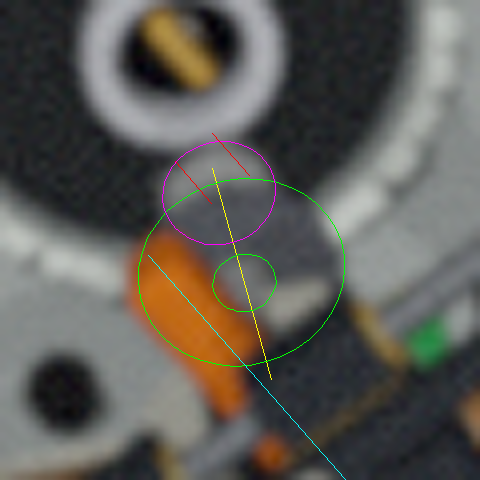

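```bash
python3 - <<'E'
from kv import *
o=robot.get_obs();print(o['ee_pos']-tcp_on_axis(.09))
robot.move_l(tcp_on_axis(.030),frame=dialrot(-.475,1).as_rotvec(),feed=.12,force_limit=15)
robot.hold(.2)
o=robot.get_obs();print(o['ee_pos']-tcp_on_axis(.030),o['force'],o['time_s'])
for c,(x,y,w,h,z) in dict(scene=(290,170,80,80,7),top=(300,180,75,75,7)).items():
    im=robot.capture(c);cv2.imwrite(f"pics/c_{c}.png",im[:,:,::-1]);crop(im,x,y,w,h,z,f"pics/c1_{c}.png")
    keyov(im,c,o['ee_pos'],o['tcp_rot'],x,y,w,h,z,f"pics/ck_{c}.png")
E
```

```text
[0.00057899 0.00101346 0.00045619]Traceback (most recent call last):
  File "<stdin>", line 3, in <module>
rig.MotionError: the arm cannot follow that straight line within its joint ranges
```

```bash
python3 - <<'E'
from kv import *
print(robot.get_obs()['qpos'].round(2))
for a in (-.475,.1,.58):
  for h in(.09,.07,.05,.03,.008):
    j=robot.inverse_kinematics(tcp_on_axis(h),dialrot(a,1).as_rotvec());print(a,h,None if j is None else j.round(2))
E
```

```text
[-1.16 -0.27  1.01  2.24  0.36  0.54 -1.27]
-0.475 0.09 [-1.16 -0.27  1.01  2.24  0.36  0.54 -1.27]
-0.475 0.07 [-1.26 -0.24  1.14  2.26  0.33  0.48 -1.22]
-0.475 0.05 [-1.38 -0.19  1.31  2.27  0.25  0.41 -1.12]
-0.475 0.03 [-1.15  0.08  1.28  2.27 -0.62  0.4  -0.27]
-0.475 0.008 [-0.37  0.11  0.4   2.25 -0.51  0.31 -0.43]
0.1 0.09 [-1.01 -0.2   0.92  2.24  0.18  0.51 -1.67]
0.1 0.07 [-1.11 -0.16  1.06  2.25  0.13  0.45 -1.6 ]
0.1 0.05 [-1.29 -0.12  1.27  2.27  0.02  0.39 -1.48]
0.1 0.03 [-1.16  0.09  1.3   2.27 -0.63  0.41 -0.83]
0.1 0.008 [-1.01  0.19  1.19  2.28 -0.91  0.43 -0.57]
0.58 0.09 [-0.87 -0.16  0.81  2.23  0.07  0.5  -2.04]
0.58 0.07 [-0.98 -0.12  0.95  2.25 -0.    0.44 -1.96]
0.58 0.05 [-1.12 -0.06  1.14  2.26 -0.16  0.39 -1.79]
0.58 0.03 [-1.13  0.08  1.25  2.27 -0.6   0.4  -1.34]
0.58 0.008 [-0.59  0.12  0.65  2.26 -0.61  0.33 -1.37]
```

```bash
cat > fk.py <<'E'
from kv import *
# structure: Rz(-q1) T(a0,0,d1) Ry(q2) T(a1,0,d3)Rz(s3 q3) ... 
S=None
def fk(q,prm,sg,m=None):
    T=np.eye(4)
    def rot(ax,a): M=np.eye(4);M[:3,:3]=R.from_euler(ax,a).as_matrix();return M
    def tr(x,y,z): M=np.eye(4);M[:3,3]=[x,y,z];return M
    a=prm
    T=tr(0,0,a[0])@rot('z',sg[0]*q[0])@tr(a[1],0,0)@rot('y',q[1])@rot('z',sg[1]*q[2])@tr(a[2],0,a[3])@rot('y',q[3])@tr(a[4],0,a[5])@rot('z',sg[2]*q[4])@rot('y',q[5])@tr(a[6],a[9],a[7])@rot('z',sg[3]*q[6]+a[8])
    return T
E
python3 - <<'E'
from fk import *
import itertools
rng=np.random.default_rng(0);Q=[];X=[]
o=robot.get_obs();Q.append(o['qpos']);X.append((o['ee_pos'],o['tcp_rot']))
for i in range(60):
    pos=P([rng.uniform(.35,.65),rng.uniform(-.3,.4),rng.uniform(.2,.45)]);rv=(R.from_euler('z',rng.uniform(-2,2))*R.from_rotvec([np.pi,0,0])*R.from_rotvec(rng.normal(size=3)*.3)).as_rotvec()
    j=robot.inverse_kinematics(pos,rv)
    if j is not None: Q.append(j);X.append((pos,rv))
print(len(Q));best=None
for sg in itertools.product((1,-1),repeat=4):
    for off in(0,np.pi/2):
        def r(a,k=12):
            e=[]
            for q,(x,v) in list(zip(Q,X))[:k]:
                T=fk(q,a,sg);e+=list(T[:3,3]-x)+list((T[:3,:3]-R.from_rotvec(v).as_matrix()).ravel()*.3)
            return np.array(e)
        s=least_squares(r,[.35,0,0,.4,0,.4,.05,.25,off,0],max_nfev=30)
        if best is None or s.cost<best[0]: best=(s.cost,sg,s.x)
print(best)
sg=best[1];s=least_squares(lambda a:r(a,60),best[2]);print(s.cost,s.x.round(4),abs(r(s.x,60)).max())
np.save("fk.npy",np.r_[s.x,sg]);print(robot.get_obs()['time_s'])
E
```

```text
57
(np.float64(0.003719467044720125), (-1, -1, -1, -1), array([ 0.28481479,  0.0049657 ,  0.02821459,  0.5527395 ,  0.01686559,
        0.43347236,  0.01593397,  0.33918281,  1.57079633, -0.03733383]))
0.02228243660975642 [ 0.2699 -0.0067  0.0162  0.5543 -0.0132  0.4313  0.0047  0.3567  1.5708
 -0.0371] 0.0483911428537902
7.2917
```

```bash
cat > fk.py <<'E'
from kv import *
sg=-1
def rot(ax,a): M=np.eye(4);M[:3,:3]=R.from_euler(ax,a).as_matrix();return M
def tr(v): M=np.eye(4);M[:3,3]=v;return M
def fk(q,a):
    a=np.asarray(a).reshape(8,3);T=tr(a[0])
    for i,ax in enumerate('zyzyzyz'):
        s=1 if ax=='y' else -1
        T=T@rot(ax,s*q[i]+(np.pi/2 if i==6 else 0))@tr(a[i+1])
    return T
E
python3 - <<'E'
from fk import *
rng=np.random.default_rng(0);Q=[];X=[]
for i in range(80):
    pos=P([rng.uniform(.35,.65),rng.uniform(-.3,.4),rng.uniform(.2,.45)]);rv=(R.from_euler('z',rng.uniform(-2,2))*R.from_rotvec([np.pi,0,0])*R.from_rotvec(rng.normal(size=3)*.3)).as_rotvec()
    j=robot.inverse_kinematics(pos,rv)
    if j is not None: Q.append(j);X.append((pos,rv))
def r(a):
    return np.concatenate([fk(q,a)[:3,3]-x for q,(x,v) in zip(Q,X)])
a0=np.zeros((8,3));a0[0,2]=.28;a0[3,2]=.55;a0[5,2]=.43;a0[7,2]=.34
s=least_squares(r,a0.ravel());print(s.cost,abs(s.fun).max());print(s.x.reshape(8,3).round(4))
print(max(np.abs(fk(q,s.x)[:3,:3]-R.from_rotvec(v).as_matrix()).max() for q,(x,v) in zip(Q,X)))
np.save("fk.npy",s.x)
E
```

```text
3.941378829700721e-19 1.460556120491674e-10
[[-0.     -0.     -0.1909]
 [-0.      0.3313  0.463 ]
 [ 0.     -0.3677  0.0036]
 [-0.     -0.0052  0.554 ]
 [-0.     -0.0114 -0.0008]
 [-0.      0.0053  0.4285]
 [-0.     -0.0057  0.0119]
 [ 0.     -0.      0.3415]]
9.318135152369678e-11
```

```bash
cat >> fk.py <<'E'
A=np.load("fk.npy")
LO=P([-2.62,-.44,-1.27,.08,-1.32,.12,-2.74]);HI=P([2.62,2.09,1.32,2.57,4.46,2,2.74])
def ik(pos,Rm,q0,q3,w=1e-3):
    Rm=Rm.as_matrix()
    def f(q):
        T=fk(q,A);return np.r_[(T[:3,3]-pos)*10,(T[:3,:3]-Rm).ravel()*3,(q[2]-q3)*10]
    s=least_squares(f,np.clip(q0,LO+.01,HI-.01),bounds=(LO,HI));return s.x,s.cost
E
python3 - <<'E'
from fk import *
for q3 in(-.6,-.3,0,.3,.6,.9):
    q=P([.05-q3*.9,.11,q3,2.24,-.4,.4,-.4])
    for h in(.008,.03,.06,.09,.13):
        q,c=ik(tcp_on_axis(h),dialrot(-.475,1),q,q3);print(q3,h,q.round(2),'%.1e'%c,min((q-LO).min(),(HI-q).min()).round(2))
E
```

```text
-0.6 0.008 [ 0.54  0.18 -0.6   2.18  0.06  0.29 -0.98] 2.9e-29 0.17
-0.6 0.03 [ 0.56  0.13 -0.6   2.18 -0.05  0.34 -0.87] 2.2e-30 0.22
-0.6 0.06 [ 0.6   0.06 -0.6   2.17 -0.17  0.42 -0.76] 4.2e-30 0.3
-0.6 0.09 [ 0.64 -0.01 -0.6   2.15 -0.25  0.5  -0.67] 1.4e-27 0.38
-0.6 0.13 [ 0.7  -0.09 -0.6   2.12 -0.34  0.61 -0.58] 1.5e-22 0.35
-0.3 0.008 [ 0.27  0.14 -0.3   2.2  -0.16  0.29 -0.78] 3.8e-30 0.17
-0.3 0.03 [ 0.28  0.1  -0.3   2.2  -0.19  0.34 -0.75] 8.5e-31 0.22
-0.3 0.06 [ 0.3   0.03 -0.3   2.18 -0.22  0.42 -0.71] 6.7e-29 0.3
-0.3 0.09 [ 0.33 -0.02 -0.3   2.17 -0.25  0.5  -0.69] 3.6e-28 0.38
-0.3 0.13 [ 0.37 -0.1  -0.3   2.14 -0.28  0.6  -0.65] 2.2e-23 0.34
0 0.008 [-0.01  0.12 -0.    2.22 -0.33  0.3  -0.62] 4.8e-21 0.18
0 0.03 [-0.    0.08 -0.    2.22 -0.29  0.35 -0.65] 1.3e-29 0.23
0 0.06 [ 0.01  0.02 -0.    2.2  -0.25  0.42 -0.69] 7.0e-28 0.3
0 0.09 [ 0.02 -0.04 -0.    2.19 -0.22  0.49 -0.71] 6.4e-27 0.37
0 0.13 [ 0.03 -0.12 -0.    2.16 -0.2   0.6  -0.73] 3.1e-22 0.32
0.3 0.008 [-0.28  0.11  0.3   2.24 -0.47  0.31 -0.48] 1.1e-20 0.19
0.3 0.03 [-0.28  0.06  0.3   2.24 -0.36  0.
[... 178 characters left out ...]
.3   2.18 -0.09  0.6  -0.84] 4.0e-19 0.29
0.6 0.008 [-0.54  0.11  0.6   2.26 -0.59  0.33 -0.34] 3.6e-19 0.21
0.6 0.03 [-0.56  0.05  0.6   2.25 -0.42  0.36 -0.51] 2.5e-24 0.24
0.6 0.06 [-0.59 -0.03  0.6   2.24 -0.22  0.42 -0.7 ] 7.4e-20 0.3
0.6 0.09 [-0.62 -0.11  0.6   2.22 -0.07  0.49 -0.85] 3.3e-30 0.33
0.6 0.13 [-0.68 -0.21  0.6   2.19  0.09  0.61 -1.02] 1.9e-25 0.23
0.9 0.008 [-0.79  0.13  0.9   2.27 -0.73  0.36 -0.19] 8.2e-30 0.24
0.9 0.03 [-0.83  0.05  0.9   2.26 -0.48  0.37 -0.44] 2.3e-19 0.25
0.9 0.06 [-0.89 -0.06  0.9   2.25 -0.14  0.42 -0.77] 7.5e-26 0.3
0.9 0.09 [-0.98 -0.19  0.9   2.24  0.16  0.51 -1.07] 7.8e-19 0.25
0.9 0.13 [-1.21 -0.44  0.9   2.21  0.57  0.74 -1.5 ] 1.5e-24 0.0
```

```bash
python3 - <<'E'
from fk import *
q0=robot.get_obs()['qpos']
q1,c=ik(tcp_on_axis(.09),dialrot(-.475,1),P([.02,-.04,0,2.19,-.22,.49,-.71]),0)
for k in np.linspace(0,1,6):
    T=fk(q0+(q1-q0)*k,A);zz=-T[:3,2];print((T[:3,3]-tcp_on_axis(.09)).round(3),(T[:3,3]-zz*.117)[2].round(3))
robot.move_j(q1.tolist()); robot.hold(.1)
o=robot.get_obs();print(o['ee_pos']-tcp_on_axis(.09),o['time_s'],o['qpos']-q1)
try:
    robot.move_l(tcp_on_axis(.030),frame=dialrot(-.475,1).as_rotvec(),feed=.12,force_limit=15)
except robot.MotionError as e: print(e);raise
robot.hold(.2)
o=robot.get_obs();print(o['ee_pos']-tcp_on_axis(.030),o['force'],o['time_s'],o['qpos'].round(2))
for c,(x,y,w,h,z) in dict(scene=(290,170,80,80,7),top=(300,180,75,75,7)).items():
    im=robot.capture(c);cv2.imwrite(f"pics/c_{c}.png",im[:,:,::-1]);crop(im,x,y,w,h,z,f"pics/c1_{c}.png")
    keyov(im,c,o['ee_pos'],o['tcp_rot'],x,y,w,h,z,f"pics/ck_{c}.png")
E
```

```text
[0.001 0.001 0.   ] 0.19
[-0.003 -0.003  0.016] 0.208
[-0.005 -0.003  0.023] 0.214
[-0.005 -0.003  0.02 ] 0.212
[-0.003 -0.001  0.012] 0.202
[0. 0. 0.] 0.19
[7.05367194e-05 3.58767572e-04 1.75245421e-04] 8.875 [-1.67615497e-03 -2.97543379e-04  8.69661454e-04 -6.52293714e-05
  3.06176171e-04  1.12208472e-05 -2.63327489e-04]
[ 0.00014481 -0.00013119  0.00088901] [-0.09125076 -0.34317121 -1.19397062] 9.725 [ 0.01  0.08 -0.01  2.22 -0.29  0.35 -0.66]
```

View pics/c1_scene.png

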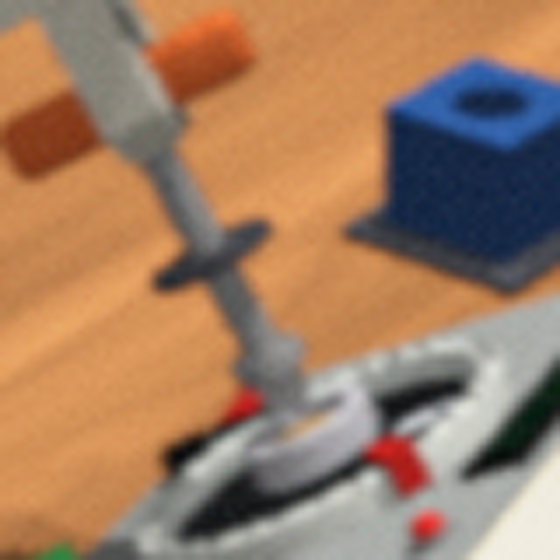

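View pics/ck_scene.png

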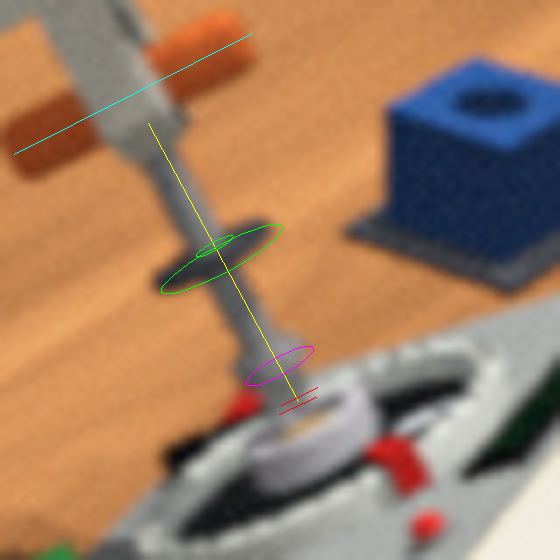

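View pics/ck_top.png

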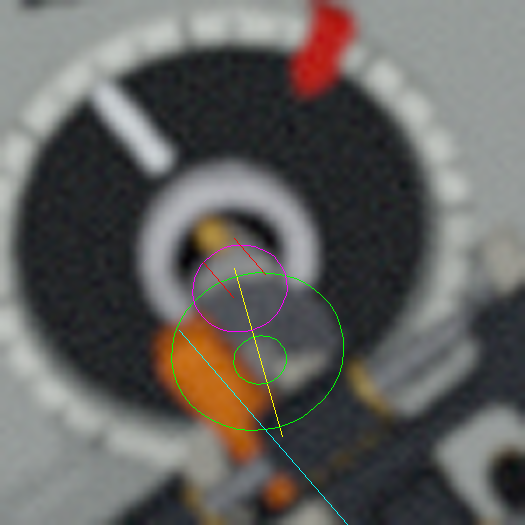

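```bash
cat >> fk.py <<'E'
XO=.002
def keypose(h,a,xo=XO):
    Rm=dialrot(a,1);return tcp_on_axis(h)+Rm.as_matrix()[:,0]*xo,Rm
E
python3 - <<'E'
from fk import *
pos,Rm=keypose(.028,-.475)
robot.move_l(pos,frame=Rm.as_rotvec(),feed=.05,force_limit=12)
o=robot.get_obs();f0=o['force']
pos,Rm=keypose(.009,-.475)
hit=robot.move_l(pos,frame=Rm.as_rotvec(),feed=.03,force_limit=12)
robot.hold(.1)
o=robot.get_obs();d=o['ee_pos']-pos
print(hit,'axial',d@N,'lat',d-N*(d@N),o['force']-f0,o['moment'],o['time_s'],o['qpos'].round(2))
for c,(x,y,w,h,z) in dict(scene=(290,170,80,80,7),top=(300,180,75,75,7)).items():
    im=robot.capture(c);cv2.imwrite(f"pics/d_{c}.png",im[:,:,::-1]);crop(im,x,y,w,h,z,f"pics/d1_{c}.png")
E
```

```text
True axial -0.00022685677243118005 lat [-3.69343401e-04 -1.29802384e-05 -2.10651222e-04] [-5.08723773  0.31098376  8.99066906] [-0.10668323  0.78067637  0.04859247] 10.8333 [ 0.01  0.12 -0.02  2.22 -0.31  0.3  -0.64]
```

View pics/d1_scene.png

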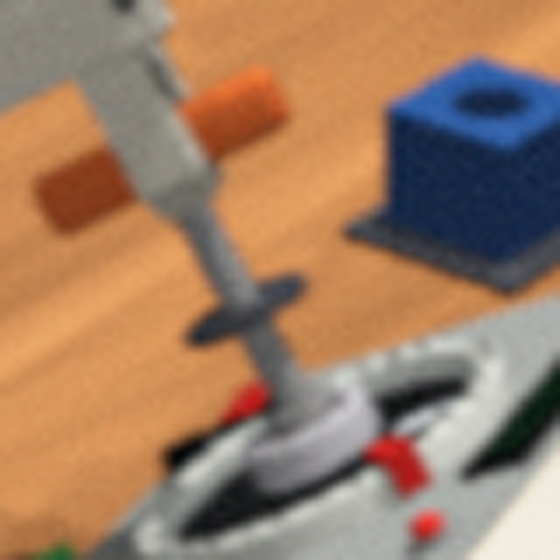

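View pics/d1_top.png

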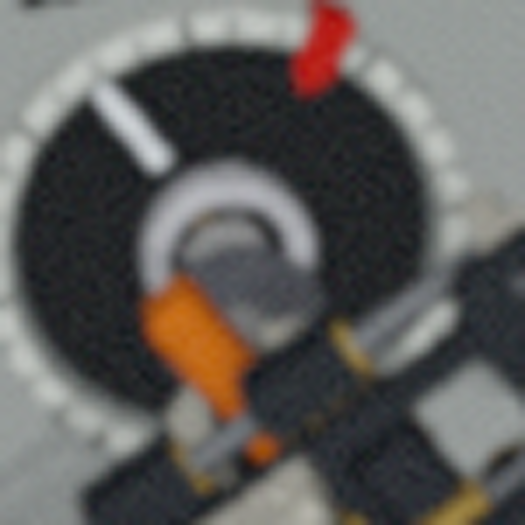

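```bash
cat > turn.py <<'E'
from fk import *
import sys
def turn(a,h=.0095,n=1):
    q=robot.get_obs()['qpos'];
    pos,Rm=keypose(h,a);q1,c=ik(pos,Rm,q,q[2]);assert c<1e-8,c
    robot.move_j(q1.tolist())
def look(tag):
    o=robot.get_obs();im=robot.capture("top");cv2.imwrite(f"pics/{tag}.png",im[:,:,::-1]);crop(im,290,170,85,85,6,f"pics/{tag}_z.png")
    return o,im
E
python3 - <<'E'
from turn import *
turn(.1);o=robot.get_obs();print(o['moment'],o['force'],o['time_s'])
turn(.62);robot.hold(.1)
o,im=look("e1");print(o['force'],o['moment'],o['moment']@N,o['time_s'],o['grip_width'])
pos,Rm=keypose(.0095,.62);d=o['ee_pos']-pos;print(d@N,d,(R.from_rotvec(o['tcp_rot']).inv()*Rm).as_rotvec())
for z in(4,8):print(seg(im,.35,.4,z,29,55,'w'))
print(seg(im,0,0,17,45,85,'red'))
E
```

```text
[-0.64223204  0.58689256 -0.24107333] [ 2.53152402 -2.14559988 -3.13455539] 11.5333
[ 2.69186545 -3.16810999 -5.26819443] [-1.30607456  0.46825444 -0.59432142] 0.08059723287709014 12.1917 0.01562429155552678
3.4032219731297734e-05 [ 1.75234686e-04 -4.44716799e-04  8.88003895e-05] [ 0.00030184 -0.00065345  0.00209223]
(66, np.float64(42.0), np.float64(0.251), np.float64(0.248))
(62, np.float64(42.4), np.float64(0.238), np.float64(0.236))
(103, np.float64(62.0), np.float64(0.608), np.float64(0.155))
```

View pics/e1_z.png

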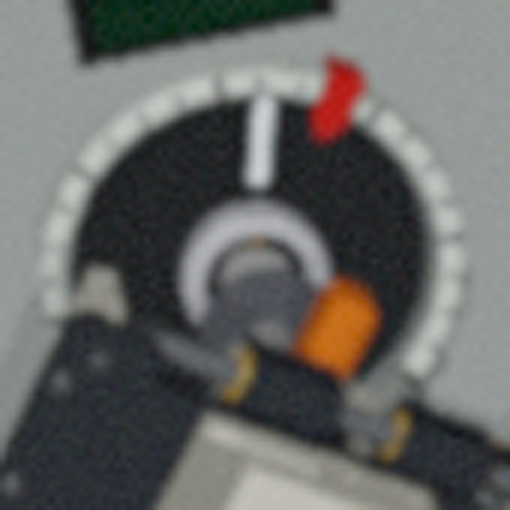

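```bash
python3 - <<'E'
from turn import *
turn(.93);robot.hold(.1)
o,im=look("e2");print(o['force'],o['moment'],o['moment']@N,o['time_s'],o['grip_width'])
for z in(4,8):print(seg(im,.55,.3,z,29,52,'w'))
im2=im.copy();im2[205:]=0
print(seg(im2,0,0,17,45,85,'red'))
E
```

```text
[ 2.51368697 -4.68555516 -3.74729295] [-1.460639    0.5485034  -0.73115543] 0.030138261609371827 12.7333 0.015806980699641135
(55, np.float64(40.3), np.float64(0.574), np.float64(0.564))
(56, np.float64(40.7), np.float64(0.549), np.float64(0.565))
(83, np.float64(65.7), np.float64(0.593), np.float64(0.412))
```

View pics/e2_z.png

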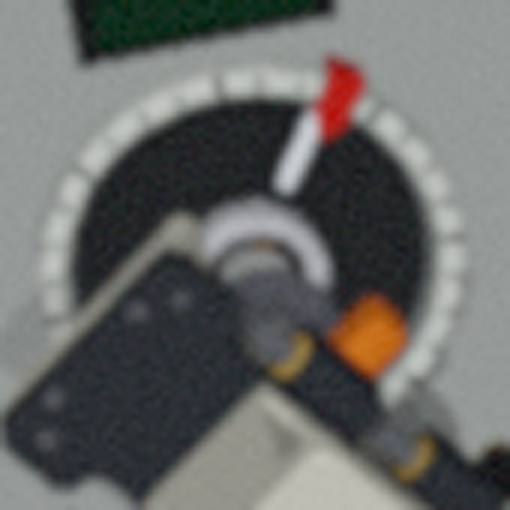

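```bash
python3 - <<'E'
from turn import *
for im in("top0","e1","e2"):
    t=cv2.imread(f"pics/{im}.png")[:,:,::-1].copy();t[207:]=0;t[:,360:]=0
    ys,xs=np.nonzero((t[...,0].astype(int)-np.maximum(t[...,1],t[...,2])>60));k=(abs(xs-347)<12)&(abs(ys-187)<16);xs,ys=xs[k],ys[k]
    for z in(16,19):
        q=P([bpx(x,y,z) for x,y in zip(xs,ys)]);r=np.hypot(*q.T);a=np.arctan2(q[:,1],q[:,0])
        print(im,z,len(r),r.min().round(1),r.max().round(1),'med',np.median(a).round(3),[np.mean(a[(r>l)&(r<h)]).round(3) for l,h in((50,58),(58,66),(66,74),(74,84))])
# overlays
t=cv2.imread("pics/e2.png")[:,:,::-1]
for nm,a2 in(("x",.585),):
    overlay(t,"top",p,318,168,45,45,8.5,"pics/e2o.png",.565,a2)
s=robot.capture("scene");cv2.imwrite("pics/e2s.png",s[:,:,::-1]);overlay(s,"scene",p,318,222,45,30,8.5,"pics/e2so.png",.565,.585)
E
```

```text
top0 16 74 51.1 76.9 med 0.594 [np.float64(0.604), np.float64(0.598), np.float64(0.594), np.float64(0.568)]
top0 19 74 52.0 77.8 med 0.58 [np.float64(0.591), np.float64(0.582), np.float64(0.586), np.float64(0.562)]
e1 16 77 50.4 76.9 med 0.594 [np.float64(0.604), np.float64(0.598), np.float64(0.594), np.float64(0.568)]
e1 19 77 51.3 77.8 med 0.581 [np.float64(0.591), np.float64(0.582), np.float64(0.586), np.float64(0.562)]
e2 16 68 51.1 76.9 med 0.598 [np.float64(0.626), np.float64(0.603), np.float64(0.594), np.float64(0.568)]
e2 19 68 52.0 77.8 med 0.586 [np.float64(0.611), np.float64(0.59), np.float64(0.586), np.float64(0.562)]
```

View pics/e2o.png

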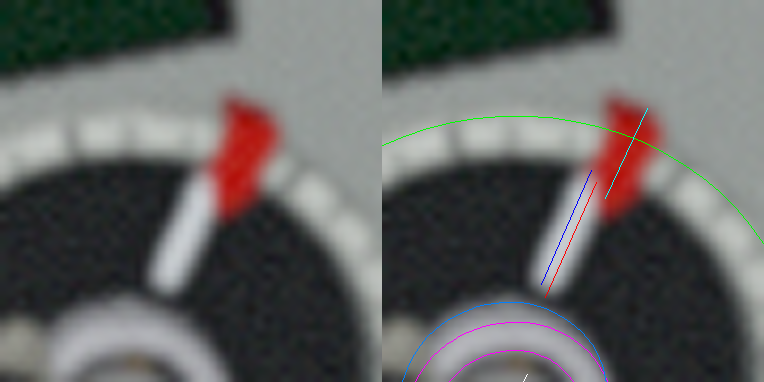

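View pics/e2so.png

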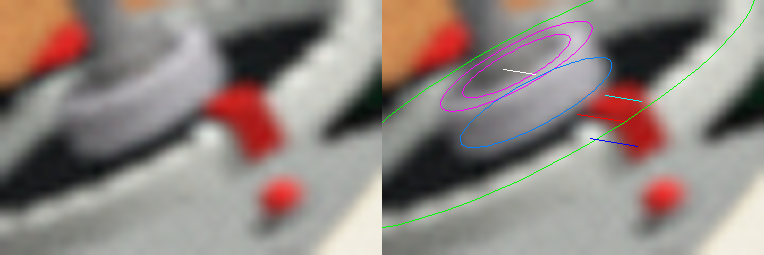

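```bash
python3 - <<'E'
from turn import *
turn(.965);robot.hold(.15)
o,im=look("e3");print(o['moment'],o['time_s'],o['grip_width'])
for z in(4,8):print(seg(im,.55,.3,z,29,45,'w'),seg(im,.55,.3,z,29,52,'w'))
overlay(im,"top",p,318,168,45,45,8.5,"pics/e3o.png",.59,.585)
E
```

```text
[-1.48765119  0.56677536 -0.72861115] 13.2333 0.015756791834840342
(38, np.float64(36.9), np.float64(0.597), np.float64(0.614)) (54, np.float64(39.6), np.float64(0.596), np.float64(0.583))
(38, np.float64(37.0), np.float64(0.569), np.float64(0.616)) (55, np.float64(40.0), np.float64(0.57), np.float64(0.589))
```

View pics/e3o.png

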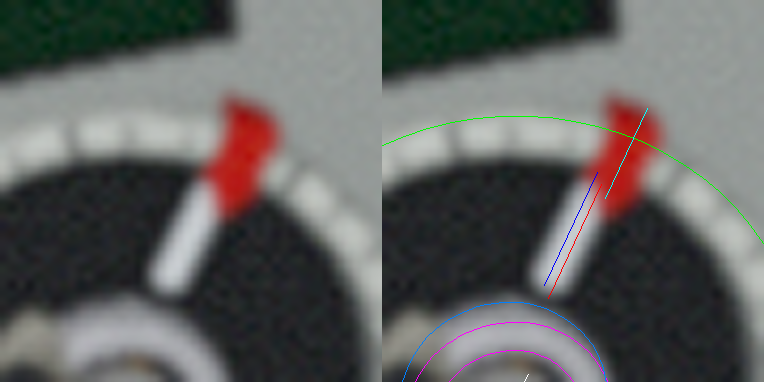

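```bash
python3 - <<'E'
from turn import *
turn(.60);robot.hold(.05)
o=robot.get_obs();print(o['force'],o['moment']@N)
pos,Rm=keypose(.10,.60)
print(robot.move_l(pos,frame=Rm.as_rotvec(),feed=.12,force_limit=25))
o,im=look("f1");print(o['force'],o['time_s'],o['qpos'].round(2),o['grip_width'])
for z in(4,8):print(seg(im,.55,.3,z,29,45,'w'),seg(im,.55,.3,z,29,52,'w'))
overlay(im,"top",p,318,168,45,45,8.5,"pics/f1o.png",.585,.585)
s=robot.capture("scene");crop(s,270,110,110,150,4,"pics/f1s.png")
keyov(s,"scene",o['ee_pos'],o['tcp_rot'],270,130,70,80,7,"pics/f1k.png")
E
```

```text
[-0.07216029 -0.22666977 -1.68279065] 0.008510437086471069
False
[-0.96643285 -0.05094327 -2.1488944 ] 14.675 [ 0.01 -0.06  0.01  2.18 -0.22  0.52 -1.79] 0.015526403931238402
(38, np.float64(36.8), np.float64(0.597), np.float64(0.612)) (54, np.float64(39.6), np.float64(0.595), np.float64(0.58))
(38, np.float64(37.0), np.float64(0.569), np.float64(0.616)) (55, np.float64(40.0), np.float64(0.569), np.float64(0.586))
```

View pics/f1o.png

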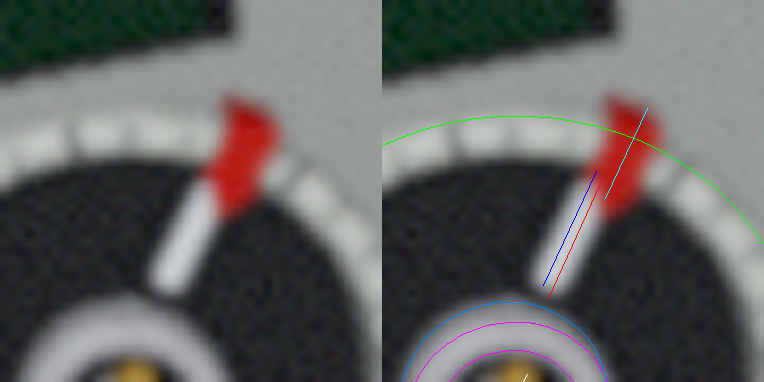

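View pics/f1k.png

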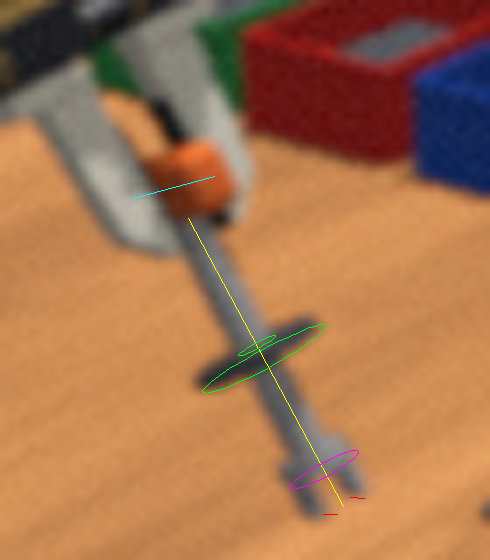

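```bash
python3 - <<'E'
from turn import *
g=np.load("grasp.npy")
hov=g[:3]+[0,0,.14]
q0=robot.get_obs()['qpos'];j=robot.inverse_kinematics(hov,g[3:]);print(j.round(2))
for k in np.linspace(0,1,6):
    T=fk(q0+(j-q0)*k,A);e=T[:3,3]+T[:3,2]*.117;print(e.round(3))
robot.movep(hov,g[3:]);robot.hold(.15)
o=robot.get_obs();print(o['ee_pos']-hov,o['time_s'],o['force'])
robot.move_l(g[:3]+[0,0,.075],feed=.12);robot.hold(.1)
o=robot.get_obs();print(o['ee_pos']-g[:3]-[0,0,.075],(R.from_rotvec(o['tcp_rot']).inv()*R.from_rotvec(g[3:])).as_rotvec())
for c,(x,y,w,h,z) in dict(scene=(315,100,90,110,5),top=(110,260,90,90,6)).items():
    im=robot.capture(c);crop(im,x,y,w,h,z,f"pics/g1_{c}.png")
    keyov(im,c,o['ee_pos'],o['tcp_rot'],x,y,w,h,z,f"pics/gk_{c}.png")
E
```

```text
[-0.41  0.35 -0.51  1.69  0.18  1.15 -1.88]
[ 0.561 -0.015  0.198]
[0.553 0.078 0.18 ]
[0.53  0.161 0.166]
[0.499 0.234 0.155]
[0.462 0.297 0.15 ]
[0.423 0.352 0.149]
[ 0.00078821 -0.00132802  0.00018121] 16.3667 [-0.20281377 -0.21717458 -1.86268639]
[0.00044828 0.00049771 0.00101405] [-0.00015509 -0.00176199 -0.00011236]
```

View pics/gk_scene.png

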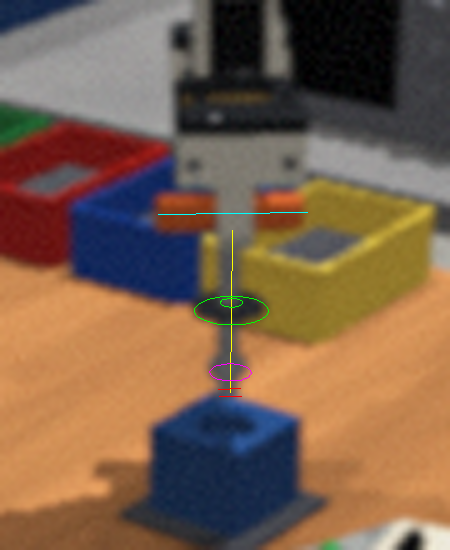

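View pics/gk_top.png

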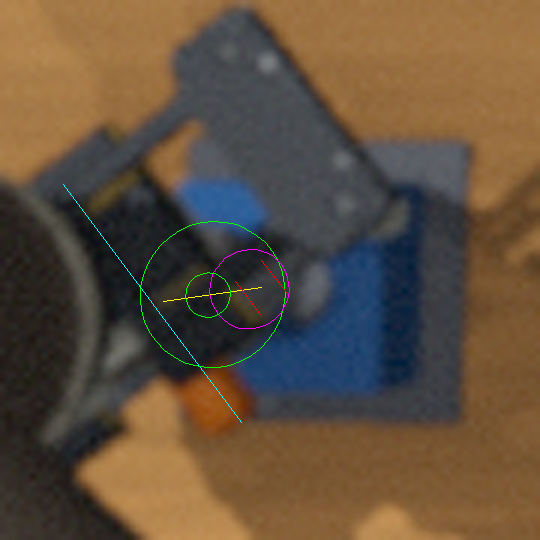

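```bash
python3 - <<'E'
from turn import *
g=np.load("grasp.npy")
print(robot.move_l(g[:3]+[0,0,.045],frame=g[3:],feed=.06,force_limit=10),robot.get_obs()['ee_pos']-g[:3])
print(robot.move_l(g[:3]+[0,0,-.002],frame=g[3:],feed=.05,force_limit=8));robot.hold(.1)
o=robot.get_obs();print(o['ee_pos']-g[:3],o['force'],o['moment'],o['time_s'])
im=robot.capture("scene");crop(im,315,100,90,110,5,"pics/h1.png")
E
```

```text
False [-7.81667463e-05  7.41036374e-05  4.48384265e-02]
True
[-0.00012362 -0.0006224  -0.00025531] [-0.09461075 -1.78903443  5.83354716] [-0.34418714  0.26581157  0.04216051] 18.8583
```

View pics/h1.png

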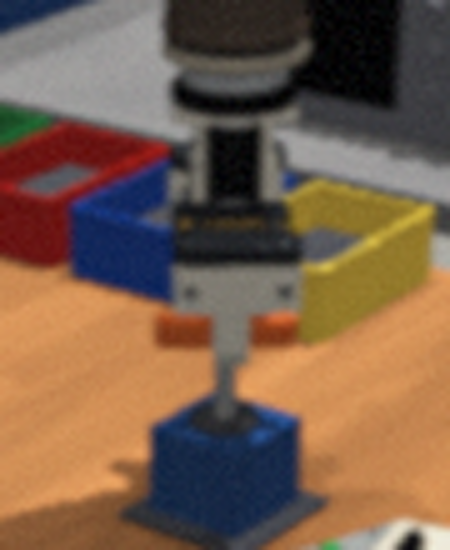

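```bash
python3 - <<'E'
from turn import *
g=np.load("grasp.npy")
robot.grip(.09);robot.hold(.2)
robot.move_l(g[:3]+[0,0,.15],feed=.15)
robot.move_j([-1.263,0.434,0.025,1.573,-0.012,1.134,-0.075]);robot.hold(.2)
print(robot.get_obs()['time_s'],robot.get_obs()['force'])
for c in("scene","top"):
    im=robot.capture(c);cv2.imwrite(f"pics/z_{c}.png",im[:,:,::-1])
    for l in("board","multimeter","reel"):
        r=robot.mark_of(l,c);print(c,l,r[0]['position'] if r else None)
t=cv2.imread("pics/z_top.png")[:,:,::-1]
for z in(4,8):print(seg(t,.55,.3,z,29,45,'w'),seg(t,.55,.3,z,29,52,'w'))
crop(t,120,270,80,70,5,"pics/zk.png");crop(t,290,170,85,70,5,"pics/zd.png")
a,b=cv2.imread("pics/zk.png"),cv2.imread("pics/zd.png");cv2.imwrite("pics/zz.png",np.hstack([a,b]))
E
```

```text
23.3 [-0.50642818  0.63717748  0.26682813]
scene board [327.4, 192.1]
scene multimeter [382.6, 274.0]
scene reel [236.1, 438.3]
top board [285.5, 488.1]
top multimeter [166.4, 486.7]
top reel [162.2, 178.9]
(38, np.float64(36.9), np.float64(0.597), np.float64(0.614)) (54, np.float64(39.6), np.float64(0.595), np.float64(0.579))
(38, np.float64(37.0), np.float64(0.569), np.float64(0.615)) (55, np.float64(40.0), np.float64(0.569), np.float64(0.584))
```

View pics/zz.png

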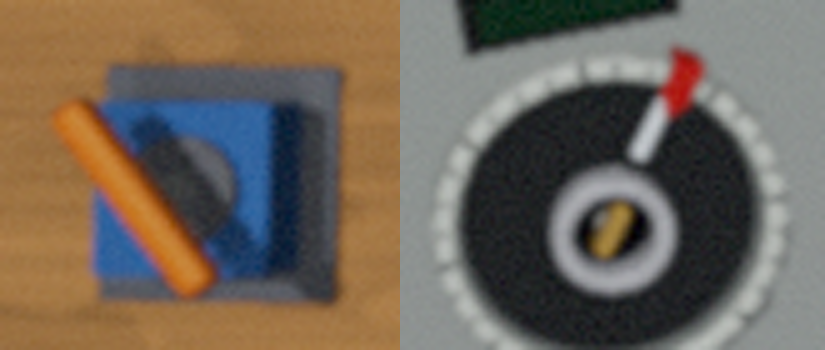

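View pics/z_scene.png

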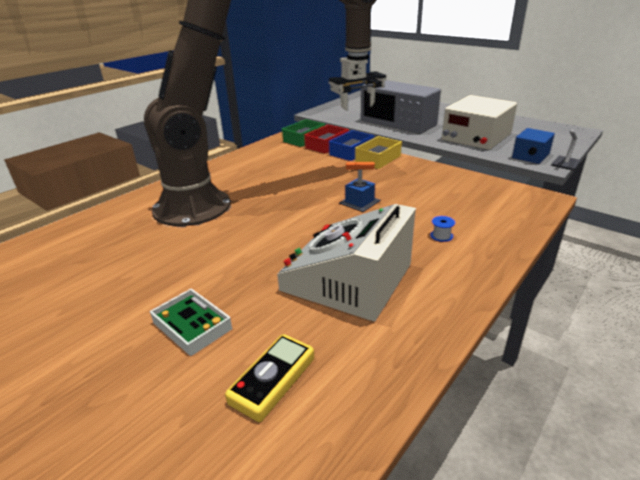

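```bash
python3 - <<'E'
from rig import robot
robot.hand_in();print(robot.get_obs()['time_s'])
E
```

```text
the job is handed in; nothing more can be done
the job is handed in; nothing more can be done
```

I took the key from its stand, fitted it over the tang, and turned the dial from about −0.48 rad to about 0.585 rad. The pointer reads about 0.585 rad. I then drew the key off, put it back in the stand, and handed the job in about 23 s into the 54 s allowed. `hand_in` gives no verdict, so these are my own measurements.

Last checks:
- **Mark and pointer:** In the final top picture they line up within about 0.03 rad, roughly 2 mm against the 6 mm limit. The uncertainty is there because the pointer partly hides the mark and the depth of the dial face is not given. The pointer reads the same as at the start.
- **Key:** It met the stand within 1 mm of the height at which I had picked it up. The handle shows in the same place and direction as in the first picture. I compared only pictures; I did not measure its tilt.
- **Bystanders:** The networks' points for the board, multimeter and reel moved by about 1.5 px or less. The exception is the multimeter in the top view, which read 3 px (about 5 mm) off. The scene view does not show that shift, nor do I see it in the scene picture, so I took it as network scatter.
- **Robot:** The gripper is open and clear of everything, back at the start pose.

Two things disagreed along the way:
- **Slot play:** It came out nearer 0.37 rad than the stated 0.2, so I set the final angle by looking at the mark.
- **Straight-line approach:** The first one was refused for joint range. I changed the arm's configuration and carried on.

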